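# Press home the rocking lid in the spice rack

## Task

One of the five identical metal lids in the spice rack is not fully on: press on the rims of the lids, well off centre, until you find the one that rocks, then push that lid down until it is fully home. Only press with the fingertips: do not pull the lid up, and leave the jar, cups, bowl, spoon and lantern where they stand. Finish while still holding that lid pressed down with a clear but moderate push of the fingertips.

Things in the scene. Friction and masses are not known exactly. Their poses are not given: they have to be found in the camera images.
- place_1 (a point): place 1 of the spice rack (near row, left (+y)): the point on the rack's floor (12 mm above the table) on the centre line of the clay pot that stands there. Four of the five lids are home: wherever one is pressed it only gives evenly on a rubber gasket (2.5 N per mm, at most 6 mm).
- place_2 (a point): place 2 of the spice rack (near row, middle): the point on the rack's floor (12 mm above the table) on the centre line of the clay pot that stands there. One lid, in any of the five places, is not home: it stands 4.5 to 6 mm too high on its pot, which the skirt hides.
- place_3 (a point): place 3 of the spice rack (near row, right (-y)): the point on the rack's floor (12 mm above the table) on the centre line of the clay pot that stands there. The loose lid rocks: pressed 20 to 28 mm off its centre it tips 0.13 to 0.19 rad (that edge sinks 3 to 5 mm) under about 1 N, and springs level when let go.
- place_4 (a point): place 4 of the spice rack (far row, left): the point on the rack's floor (12 mm above the table) on the centre line of the clay pot that stands there. The loose lid is not driven home by a light push (under 10 N) on its rim.
- place_5 (a point): place 5 of the spice rack (far row, right): the point on the rack's floor (12 mm above the table) on the centre line of the clay pot that stands there. Pressed on its centre with 8 N or more the loose lid goes down and stays down; then it rocks no more.
- rack: wooden spice tray, 230 (x) by 340 mm (y), 12 mm floor, 30 mm wall, fixed; origin under its middle; y along the rows, x from near to far row. Five like clay pots stand fixed in it, each under the same round flat grey metal push-on lid, 74 mm across (77 at the skirt's foot), 18 mm deep; each lid top is level, at its own height of 67 to 77 mm above the table; pots 100 mm apart, rows 100 mm apart
- rock_a (a joint): tilt of the one loose lid (wherever it stands) about a first horizontal axis, rad; 0 is level, up to 0.19 either way while it is loose
- rock_b (a joint): tilt of the same loose lid about the second horizontal axis, square to the first, rad; as rock_a
- seat (a joint): how far the same loose lid stands above its home position, m: 0.0045 to 0.006 at the start, 0 when fully home; it stays where it is left (friction 7 N); pulling raises it
- squeeze (a joint): how far that lid's gasket is squeezed, m: about 0 when nothing presses, 0.001 for each 2.5 N of push, at most 0.006
- jar: bystander: glass spice jar with a dark screw lid, 40 mm across, 85 mm tall, standing upright in the rack's far left corner; origin at its underside
- pinch_cup: bystander: small dark wooden cup, 42 mm across, 40 mm tall, standing in the rack's far right corner; origin at its underside
- cup: bystander: white ceramic mug, 80 mm across, 85 mm tall, on the table to the right; origin at its underside
- bowl: bystander: brass bowl, 120 mm across, 50 mm tall, on the table to the far right; origin at its underside
- spoon: bystander: wooden spoon, 200 mm long, lying on the table to the left; origin near its middle
- lantern: bystander: orange lantern, 110 mm across, 230 mm tall, on the table to the far left; origin at its underside
Things that resemble listed ones, but are neither listed nor needed, are in the scene too. Leave any blue or green look-alike of the part that bears rock_a alone.

How it is judged:
By the outcome, as a careful person would: the job done as asked, in the order asked, and still so for the second after the job is handed in, while the arm keeps its last pose, push and grip.
It also fails if it takes over 54 s, if anything falls off the work surface, if the arm or the gripper's body presses on something with over 40 N, if the wrist force passes 120 N, or if a joint passes its speed limit or range.

## Robot

A 6-joint arm with a two-finger parallel gripper is mounted at the origin on the work surface. World frame = base frame: x ahead of the robot, y to its left, z up, the work surface at z = 0. Lengths are in mm, angles in degrees, forces in N, time in s.
With the tool pointing down it reaches from about 350 to 850 mm from the base axis. Payload 8.1 kg.
Tool frame: the origin (TCP) lies on the centre line of the jaws, within the pads' length; the fingertips stand 19 mm ahead of it and the grasp point (between the pads) is the TCP; z points along the fingers, y is the direction in which the jaws open and shut (so a half turn about z gives the same grasp; the last joint's range is limited). The gripper opens to 85 mm and grips with 20 to 120 N. Pads are 22 mm wide; open, the fingers measure 114 mm over their backs; the gripper's body (76 mm by 85 mm) begins 54 mm behind the grasp point. The pads swing forward as they close: fully open they stand 13 mm farther back than shut.
Start: joints at [-72.044, 7.471, 85.268, -0, 87.261, -4.893], TCP at [233.008, -552.913, 250.292] pointing down, gripper open.
Joint ranges: [-169.43, 169.43], [-51.17, 129.36], [1.28, 143.12], [-76.62, 256.62], [0, 156.53], [-152.29, 152.29]. Speed limits (degrees/s): [136.94, 136.94, 159.86, 180, 180, 180].

## Interface

Orientations are given as [roll, pitch, yaw] about the fixed x, y, z axes, in that order (R = Rz(yaw) Ry(pitch) Rx(roll)).
In Python, from bench import r, viewer gives the robot as it stands.
- The arm moves only by the tool carry_out, never from a script. Its argument "commands" is a list that holds one entry, the list of rows, each a list of 7 numbers: the finger opening in mm, from 0 to 85.4, then the shift along the tool's x, y, z in mm, then the turn, a rotation vector about the tool's x, y, z in degrees. A call has 1 to 5 rows; each row is the pose to reach, as a shift and turn from the pose commanded when the call began, along the tool's axes at that moment; what a row does not reach only later rows make up. A row lasts 1/8 s, in which the tool goes at most 62.5 mm and 10.7 degrees, less where a joint would pass 70% of its speed; a pose out of reach is approached as far as the arm can. A call with a gripper value outside its range is refused whole. The fingers move at their own pace and stop on an object; "grip_force" is the grip in N (left out, the last holds). Time passes only in rows, so rows that repeat a pose let the fingers close. It gives the time, the measured TCP pose, the force and the opening at its end, in the units of the state.
- r.sense(): the state, without advancing time (a new reading comes with each control period).
- viewer.snapshot(name): name is "scene" or "top" or "wrist"; returns the picture (384x512x3 uint8, red, green, blue); there is no depth.
- viewer.calibration(name): a dict with "camera_matrix" (3x3 intrinsics, pixels), "k1" (the pictures are not rectified: a ray, as slopes to the right and down, at radius r is drawn at 1 + k1 r^2 times it, then the intrinsics apply), "rvec" (rotation vector, rad) and "tvec" (3), from world to camera coordinates, as OpenCV has them. Camera axes: x right, y down, z forward; pixel columns grow to the right and rows downward; lengths in mm; the calibration is good to about 2 mm. A picture is of the moment at which its call begins: read the wrist's pose just before it. calibration takes no time and is no camera call; for the wrist camera it gives the pose at the moment of the call.
- r.hand_in(): hands the job in, once; it reports no verdict.
The state is a dict: "time": time; "joint_pos": joint angles; "qd": joint speeds; "joint_efforts": joint torques, N m; "tool_pos": TCP position; "tcp_rot": TCP orientation; "ft_force": force on the tool from outside, world axes, zero at the start; "wrist_torque": the same for the moment, N m; "finger_gap": finger opening in mm.
Only numpy, scipy, OpenCV 4.12 (cv2) and the standard library are available. Lean on these libraries where they do the work, as an engineer would, in place of code of your own. Each camera call takes 0.05 s, during which the arm holds its last target. There are 200 camera calls.

## Working session

There is one attempt and no reset: what is moved stays moved. The work goes in short steps, Python scripts to look and compute and a tool call to move; the robot and the scene stay as the last step left them, time stands still between calls to the robot, and variables do not carry over. Pictures are saved under pics/ and viewed, about 8 in all and at most 12, crops included, and the job is handed in when it is done.

Besides the shell and the picture viewer there is one more tool, called after "Request:" by a JSON object that holds its "op" and its "data", one argument or row to a line. carry_out: Moves the arm, as the interface text tells. Its arguments: {"type":"object","properties":{"commands":{"type":"array","items":{"type":"array","items":{"type":"array","items":{"type":"number"}}}},"grip_force":{"type":"number"}},"required":["commands"]}

```bash
mkdir -p pics; ls; python3 - <<'E'
from bench import r, viewer
import cv2
print(r.sense())
a=viewer.snapshot("scene");b=viewer.snapshot("top")
cv2.imwrite("pics/a.png",a[:,:,::-1]);cv2.imwrite("pics/b.png",b[:,:,::-1])
for n in("scene","top"):print(viewer.calibration(n))
E
```

```text
pics
{'time': 0.0, 'joint_pos': array([-7.20435161e+01,  7.51574522e+00,  8.53298784e+01,  7.32644782e-04,
        8.72607561e+01, -4.89308983e+00]), 'qd': array([-0.04939783,  0.0242586 ,  0.0059903 ,  0.02622341, -0.03661444,
       -0.00185897]), 'joint_efforts': array([-9.35417884e-04, -5.69408011e+01, -5.00549126e+01, -1.88404501e-04,
        1.49724819e-02, -3.85111991e-05]), 'tool_pos': array([ 232.85317505, -552.41548627,  249.23200857]), 'tcp_rot': array([-1.79894070e+02, -9.80290710e-03,  2.28495289e+01]), 'ft_force': array([0.06977709, 0.82703808, 1.19065636]), 'wrist_torque': array([-0.04823782, -0.05697009,  0.00486597]), 'finger_gap': 85.35075227565112}
{'camera_matrix': array([[402.06998731,   0.        , 260.60790922],
       [  0.        , 402.06998731, 194.94673255],
       [  0.        ,   0.        ,   1.        ]]), 'k1': -0.018701366009120656, 'rvec': array([ 1.14771315,  2.2553052 , -1.1107135 ]), 'tvec': array([ 341.79844335, -191.73198271, 1702.58060708])}
{'camera_matrix': array([[363.69952456,   0.        , 253.59198457],
       [  0.        , 363.69952456, 188.95255145],
       [  0.        ,   0.        ,   1.        ]]), 'k1': -0.003064205730777945, 'rvec': array([ 2.15271368, -2.19225004,  0.16345251]), 'tvec': array([ -4.82921512, 512.11827326, 976.32002815])}
```

View pics/b.png

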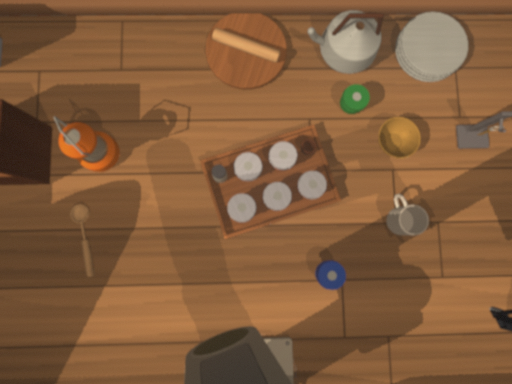

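View pics/a.png

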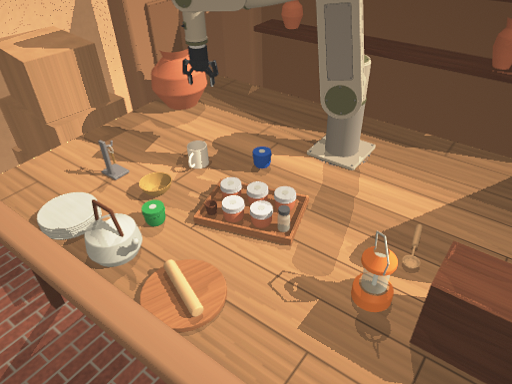

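The top view shows five pale lids at about (241,207), (277,195), (312,184), (248,166) and (283,155). The jar is at (219,173) and the pinch cup at (308,148). The blue and green look-alikes, at (331,275) and (355,98), stand outside the rack.

```bash
cat > h.py <<'E'
import numpy as np, cv2
from bench import r, viewer
def ray(c,px,z):
    K=c["camera_matrix"];u=(np.array(px,float)-K[:2,2])/K[0,0]
    s=u.copy()
    for _ in range(5): s=u/(1+c["k1"]*(s@s))
    R=cv2.Rodrigues(c["rvec"])[0];o=-R.T@c["tvec"];d=R.T@np.r_[s,1]
    return o+d*(z-o[2])/d[2]
def proj(c,P):
    R=cv2.Rodrigues(c["rvec"])[0];p=R@P+c["tvec"];s=p[:2]/p[2]
    return s*(1+c["k1"]*(s@s))*c["camera_matrix"][0,0]+c["camera_matrix"][:2,2]
def move(target,yaw=None):
    "shift in tool axes to a world TCP target, from measured pose"
    from scipy.spatial.transform import Rotation as Ro
    s=r.sense();R=Ro.from_euler('xyz',s["tcp_rot"],degrees=True).as_matrix()
    return R.T@(np.array(target)-s["tool_pos"])
E
python3 - <<'E'
from h import *
im=cv2.imread("pics/b.png");c=viewer.calibration("top")
hsv=cv2.cvtColor(im,cv2.COLOR_BGR2HSV)
m=((hsv[...,1]<70)&(hsv[...,2]>130)).astype(np.uint8)*255
x0,y0=195,120;sub=np.zeros_like(m);sub[y0:245,x0:345]=m[y0:245,x0:345]
pts=[]
for k in cv2.findContours(sub,0,1)[0]:
    if cv2.contourArea(k)<150: continue
    (u,v),ax,an=cv2.fitEllipse(k);p=ray(c,(u,v),70);pts.append(p)
    print(np.round([u,v,*ax]),p.round(1), "diam mm",np.linalg.norm(ray(c,(u+ax[0]/2,v),70)-ray(c,(u-ax[0]/2,v),70)).round(1))
pts=np.array(pts)
print(np.linalg.norm(pts[:,None]-pts[None],axis=2).round(0))
cv2.imwrite("pics/c.png",cv2.resize(np.hstack([im[y0:245,x0:345],cv2.cvtColor(sub,8)[y0:245,x0:345]]),None,fx=2.6,fy=2.6))
s=[]
E
```

```text
[241. 207.  27.  28.] [458.6  20.9  70. ] diam mm 72.3
[277. 196.  27.  28.] [488.2 -74.   70. ] diam mm 72.7
[312. 184.  27.  28.] [ 516.9 -168.8   70. ] diam mm 72.3
[247. 166.  27.  28.] [569.4   2.4  70. ] diam mm 72.7
[283. 155.  27.  28.] [597.7 -92.9  70. ] diam mm 73.6
[[  0.  99. 198. 112. 180.]
 [ 99.   0.  99. 111. 111.]
 [198.  99.   0. 179. 111.]
 [112. 111. 179.   0.  99.]
 [180. 111. 111.  99.   0.]]
```

The lid spacing (99–100 mm) and diameters (72–74 mm) match the given sizes. The rack yaw is about 17°. I'll press each lid on its near side, with the tool's x axis pointing along the radius, starting at place 3.

Request:
{"op": "carry_out", "data": {
  "commands": [
    [[0, 47, -31, 0, 0, 0, 0], [0, 95, -62, 0, 0, 0, 0], [0, 142, -93, 0, 0, 0, 0], [0, 190, -124, 0, 0, 0, 0], [0, 237, -154, 0, 0, 0, 0]]
  ],
  "grip_force": 40
}}

```text
time: 0.72
tool_pos: [392.2, -317.2, 249.9]
tcp_rot: [-180.0, 0.0, 22.8]
ft_force: [0.7, -1.1, -0.3]
finger_gap: 0.2
```

Request:
{"op": "carry_out", "data": {
  "commands": [
    [[0, 47, -31, 20, 0, 0, 2], [0, 95, -62, 50, 0, 0, 4], [0, 143, -93, 90, 0, 0, 6], [0, 143, -93, 120, 0, 0, 6], [0, 143, -93, 130, 0, 0, 6]]
  ]
}}

```text
time: 1.35
tool_pos: [485.6, -176.0, 117.3]
tcp_rot: [-179.8, 0.2, 17.0]
ft_force: [-0.6, -0.1, 0.3]
finger_gap: -0.2
```

```bash
python3 - <<'E'
from h import *
s=r.sense();print(s["time"],s["tool_pos"].round(1),s["tcp_rot"].round(2),s["ft_force"].round(2),s["finger_gap"])
print(move((487.2,-177.8,120)).round(1))
E
```

```text
1.35 [ 485.6 -176.   117.3] [-179.79    0.23   16.96] [-0.56 -0.06  0.31] -0.20424970417954857
[ 1.   2.2 -2.7]
```

Request:
{"op": "carry_out", "data": {
  "commands": [
    [[0, 1, 2, 19, 0, 0, 0], [0, 1, 2, 19, 0, 0, 0], [0, 1, 2, 19, 0, 0, 0]]
  ]
}}

```text
time: 1.72
tool_pos: [489.2, -180.3, 102.3]
tcp_rot: [179.9, -0.1, 16.8]
ft_force: [0.8, 0.6, 0.4]
finger_gap: 0.2
```

Request:
{"op": "carry_out", "data": {
  "commands": [
    [[0, 0, 0, 1.5, 0, 0, 0], [0, 0, 0, 1.5, 0, 0, 0]]
  ]
}}

```text
time: 1.98
tool_pos: [489.1, -179.7, 100.4]
tcp_rot: [180.0, -0.0, 16.8]
ft_force: [0.1, 0.2, -0.2]
finger_gap: 0.2
```

Request:
{"op": "carry_out", "data": {
  "commands": [
    [[0, 0, 0, 1.5, 0, 0, 0], [0, 0, 0, 1.5, 0, 0, 0]]
  ]
}}

```text
time: 2.22
tool_pos: [488.8, -179.3, 98.2]
tcp_rot: [-180.0, 0.0, 16.9]
ft_force: [-0.0, -0.1, 0.2]
finger_gap: -0.0
```

Request:
{"op": "carry_out", "data": {
  "commands": [
    [[0, 0, 0, 1.5, 0, 0, 0], [0, 0, 0, 1.5, 0, 0, 0]]
  ]
}}

```text
time: 2.48
tool_pos: [488.7, -179.3, 96.6]
tcp_rot: [-180.0, 0.0, 16.9]
ft_force: [0.8, 0.2, 0.2]
finger_gap: 0.1
```

Request:
{"op": "carry_out", "data": {
  "commands": [
    [[0, 0, 0, 1.5, 0, 0, 0], [0, 0, 0, 1.5, 0, 0, 0]]
  ]
}}

```text
time: 2.72
tool_pos: [488.7, -179.3, 95.1]
tcp_rot: [-180.0, 0.0, 16.9]
ft_force: [-0.1, -0.1, 1.2]
finger_gap: -0.1
```

Request:
{"op": "carry_out", "data": {
  "commands": [
    [[0, 0, 0, 1.5, 0, 0, 0], [0, 0, 0, 1.5, 0, 0, 0]]
  ]
}}

```text
time: 2.98
tool_pos: [488.7, -179.3, 93.6]
tcp_rot: [-180.0, 0.0, 16.9]
ft_force: [0.6, -0.2, -0.2]
finger_gap: -0.4
```

Request:
{"op": "carry_out", "data": {
  "commands": [
    [[0, 0, 0, 1.5, 0, 0, 0], [0, 0, 0, 1.5, 0, 0, 0]]
  ]
}}

```text
time: 3.22
tool_pos: [488.7, -179.3, 92.2]
tcp_rot: [-180.0, 0.0, 16.8]
ft_force: [-0.2, 0.3, 0.5]
finger_gap: 0.0
```

Request:
{"op": "carry_out", "data": {
  "commands": [
    [[0, 0, 0, 1.5, 0, 0, 0], [0, 0, 0, 1.5, 0, 0, 0]]
  ]
}}

```text
time: 3.48
tool_pos: [488.7, -179.3, 90.6]
tcp_rot: [-180.0, 0.0, 16.8]
ft_force: [-0.3, 0.4, -0.4]
finger_gap: -0.2
```

Request:
{"op": "carry_out", "data": {
  "commands": [
    [[0, 0, 0, 1.5, 0, 0, 0], [0, 0, 0, 1.5, 0, 0, 0]]
  ]
}}

```text
time: 3.72
tool_pos: [488.7, -179.4, 89.2]
tcp_rot: [-180.0, 0.0, 16.8]
ft_force: [0.2, 0.9, -0.3]
finger_gap: 0.0
```

Request:
{"op": "carry_out", "data": {
  "commands": [
    [[0, 0, 0, 1.5, 0, 0, 0], [0, 0, 0, 1.5, 0, 0, 0]]
  ]
}}

```text
time: 3.98
tool_pos: [488.9, -179.4, 88.0]
tcp_rot: [180.0, -0.0, 16.9]
ft_force: [-0.3, 0.7, 3.2]
finger_gap: 0.1
```

Request:
{"op": "carry_out", "data": {
  "commands": [
    [[0, 0, 0, 0.8, 0, 0, 0], [0, 0, 0, 0.8, 0, 0, 0]]
  ]
}}

```text
time: 4.22
tool_pos: [488.9, -179.4, 87.2]
tcp_rot: [180.0, -0.0, 16.8]
ft_force: [-2.4, 0.2, 5.0]
finger_gap: -0.2
```

Request:
{"op": "carry_out", "data": {
  "commands": [
    [[0, 0, 0, 0.8, 0, 0, 0], [0, 0, 0, 0.8, 0, 0, 0]]
  ]
}}

```text
time: 4.47
tool_pos: [488.9, -179.4, 86.5]
tcp_rot: [180.0, -0.0, 16.9]
ft_force: [-2.1, 0.5, 6.8]
finger_gap: -0.3
```

Place 3 stiffens at 2.4 N/mm straight from contact, so it is home. Next is place 2.

Request:
{"op": "carry_out", "data": {
  "commands": [
    [[0, 0, 0, -18, 0, 0, 0], [0, -1, -50, -18, 0, 0, 0], [0, -1, -101, -18, 0, 0, 0], [0, -1, -101, -11, 0, 0, 0], [0, -1, -101, -11, 0, 0, 0]]
  ]
}}

```text
time: 5.1
tool_pos: [458.7, -83.1, 97.5]
tcp_rot: [180.0, -0.0, 16.9]
ft_force: [0.2, 0.8, 0.5]
finger_gap: -0.1
```

Request:
{"op": "carry_out", "data": {
  "commands": [
    [[0, 0, 0, 1.5, 0, 0, 0], [0, 0, 0, 1.5, 0, 0, 0]]
  ]
}}

```text
time: 5.35
tool_pos: [458.8, -83.8, 95.8]
tcp_rot: [180.0, -0.0, 16.8]
ft_force: [0.4, 0.0, -0.2]
finger_gap: -0.2
```

Request:
{"op": "carry_out", "data": {
  "commands": [
    [[0, 0, 0, 1.5, 0, 0, 0], [0, 0, 0, 1.5, 0, 0, 0]]
  ]
}}

```text
time: 5.6
tool_pos: [458.5, -83.2, 94.0]
tcp_rot: [-180.0, 0.0, 16.8]
ft_force: [0.8, 0.0, -0.8]
finger_gap: -0.3
```

Request:
{"op": "carry_out", "data": {
  "commands": [
    [[0, 0, 0, 1.5, 0, 0, 0], [0, 0, 0, 1.5, 0, 0, 0]]
  ]
}}

```text
time: 5.85
tool_pos: [458.5, -82.9, 92.5]
tcp_rot: [-180.0, 0.0, 16.9]
ft_force: [0.4, 0.4, -1.1]
finger_gap: 0.3
```

Request:
{"op": "carry_out", "data": {
  "commands": [
    [[0, 0, 0, 1.5, 0, 0, 0], [0, 0, 0, 1.5, 0, 0, 0]]
  ]
}}

```text
time: 6.1
tool_pos: [458.7, -83.0, 91.3]
tcp_rot: [180.0, -0.0, 16.9]
ft_force: [-0.8, -0.1, 1.0]
finger_gap: 0.3
```

Request:
{"op": "carry_out", "data": {
  "commands": [
    [[0, 0, 0, 1.5, 0, 0, 0], [0, 0, 0, 1.5, 0, 0, 0]]
  ]
}}

```text
time: 6.35
tool_pos: [458.7, -83.0, 89.9]
tcp_rot: [180.0, -0.0, 16.9]
ft_force: [-1.7, 0.9, 5.0]
finger_gap: 0.1
```

Request:
{"op": "carry_out", "data": {
  "commands": [
    [[0, 0, 0, 1.5, 0, 0, 0], [0, 0, 0, 1.5, 0, 0, 0]]
  ]
}}

```text
time: 6.6
tool_pos: [458.8, -83.0, 88.7]
tcp_rot: [180.0, -0.0, 16.9]
ft_force: [-3.1, 0.7, 8.2]
finger_gap: -0.3
```

Place 2 is also home (2.5 N/mm straight from contact). Next is place 1.

Request:
{"op": "carry_out", "data": {
  "commands": [
    [[0, 0, 0, -15, 0, 0, 0], [0, -1, -50, -15, 0, 0, 0], [0, -1, -99.5, -15, 0, 0, 0], [0, -1, -99.5, -8, 0, 0, 0], [0, -1, -99.5, -8, 0, 0, 0]]
  ]
}}

```text
time: 7.22
tool_pos: [428.6, 11.9, 96.1]
tcp_rot: [180.0, 0.0, 16.9]
ft_force: [0.3, -0.1, 0.8]
finger_gap: -0.3
```

Request:
{"op": "carry_out", "data": {
  "commands": [
    [[0, 0, 0, 1.5, 0, 0, 0], [0, 0, 0, 1.5, 0, 0, 0]]
  ]
}}

```text
time: 7.48
tool_pos: [429.0, 11.2, 94.8]
tcp_rot: [180.0, 0.0, 16.8]
ft_force: [-1.0, 0.0, 0.7]
finger_gap: 0.1
```

Request:
{"op": "carry_out", "data": {
  "commands": [
    [[0, 0, 0, 1.5, 0, 0, 0], [0, 0, 0, 1.5, 0, 0, 0]]
  ]
}}

```text
time: 7.72
tool_pos: [429.1, 11.4, 93.4]
tcp_rot: [180.0, -0.0, 16.8]
ft_force: [-0.5, -1.8, 3.7]
finger_gap: 0.1
```

Request:
{"op": "carry_out", "data": {
  "commands": [
    [[0, 0, 0, 1.5, 0, 0, 0], [0, 0, 0, 1.5, 0, 0, 0]]
  ]
}}

```text
time: 7.98
tool_pos: [429.2, 11.5, 92.1]
tcp_rot: [179.9, -0.0, 16.8]
ft_force: [-1.2, -3.4, 5.9]
finger_gap: 0.2
```

Place 1 is stiff from contact as well, so it is home. Next is place 4.

Request:
{"op": "carry_out", "data": {
  "commands": [
    [[0, 0, 0, -13, 0, 0, 0], [0, 50, 25, -13, 0, 0, 0], [0, 100.5, 49, -13, 0, 0, 0], [0, 100.5, 49, -5, 0, 0, 0], [0, 100.5, 49, -5, 0, 0, 0]]
  ]
}}

```text
time: 8.6
tool_pos: [537.9, -5.5, 95.6]
tcp_rot: [-179.9, 0.2, 16.9]
ft_force: [-1.0, 0.5, -0.4]
finger_gap: 0.2
```

Request:
{"op": "carry_out", "data": {
  "commands": [
    [[0, 0, 0, 1.5, 0, 0, 0], [0, 0, 0, 1.5, 0, 0, 0]]
  ]
}}

```text
time: 8.85
tool_pos: [538.7, -5.6, 95.8]
tcp_rot: [180.0, -0.0, 16.9]
ft_force: [-0.2, 0.5, -0.3]
finger_gap: 0.1
```

Request:
{"op": "carry_out", "data": {
  "commands": [
    [[0, 0, 0, 1.5, 0, 0, 0], [0, 0, 0, 1.5, 0, 0, 0]]
  ]
}}

```text
time: 9.1
tool_pos: [539.2, -5.8, 94.1]
tcp_rot: [180.0, -0.0, 16.9]
ft_force: [-0.1, -0.3, 1.6]
finger_gap: -0.3
```

Request:
{"op": "carry_out", "data": {
  "commands": [
    [[0, 0, 0, 1.5, 0, 0, 0], [0, 0, 0, 1.5, 0, 0, 0]]
  ]
}}

```text
time: 9.35
tool_pos: [539.3, -5.8, 92.6]
tcp_rot: [-180.0, -0.0, 16.8]
ft_force: [-2.6, 0.6, 4.7]
finger_gap: 0.4
```

Place 4 is stiff from contact. Next is place 5, which should be the loose one.

Request:
{"op": "carry_out", "data": {
  "commands": [
    [[0, 0, 0, -13, 0, 0, 0], [0, 0, 50, -13, 0, 0, 0], [0, 0, 100, -13, 0, 0, 0], [0, 0, 100, -5, 0, 0, 0], [0, 0, 100, -5, 0, 0, 0]]
  ]
}}

```text
time: 9.98
tool_pos: [567.3, -101.2, 96.4]
tcp_rot: [-179.9, 0.1, 16.8]
ft_force: [-0.6, -0.1, 0.1]
finger_gap: -0.5
```

Request:
{"op": "carry_out", "data": {
  "commands": [
    [[0, 0, 0, 1.5, 0, 0, 0], [0, 0, 0, 1.5, 0, 0, 0]]
  ]
}}

```text
time: 10.22
tool_pos: [568.0, -100.5, 95.7]
tcp_rot: [-180.0, 0.0, 16.9]
ft_force: [0.5, -0.3, -0.0]
finger_gap: -0.1
```

Request:
{"op": "carry_out", "data": {
  "commands": [
    [[0, 0, 0, 1.5, 0, 0, 0], [0, 0, 0, 1.5, 0, 0, 0]]
  ]
}}

```text
time: 10.48
tool_pos: [568.1, -101.2, 94.2]
tcp_rot: [-180.0, 0.0, 16.9]
ft_force: [-0.3, 0.5, -0.3]
finger_gap: -0.0
```

Request:
{"op": "carry_out", "data": {
  "commands": [
    [[0, 0, 0, 1.5, 0, 0, 0], [0, 0, 0, 1.5, 0, 0, 0]]
  ]
}}

```text
time: 10.72
tool_pos: [568.0, -101.5, 92.5]
tcp_rot: [-180.0, 0.0, 16.9]
ft_force: [-0.1, -0.1, 0.1]
finger_gap: -0.1
```

Request:
{"op": "carry_out", "data": {
  "commands": [
    [[0, 0, 0, 1.5, 0, 0, 0], [0, 0, 0, 1.5, 0, 0, 0]]
  ]
}}

```text
time: 10.98
tool_pos: [568.1, -101.5, 91.1]
tcp_rot: [-180.0, 0.0, 16.8]
ft_force: [0.4, 0.6, 0.7]
finger_gap: -0.2
```

Request:
{"op": "carry_out", "data": {
  "commands": [
    [[0, 0, 0, 1.5, 0, 0, 0], [0, 0, 0, 1.5, 0, 0, 0]]
  ]
}}

```text
time: 11.22
tool_pos: [568.2, -101.6, 89.7]
tcp_rot: [180.0, -0.0, 16.8]
ft_force: [0.3, -0.0, 0.7]
finger_gap: -0.5
```

Request:
{"op": "carry_out", "data": {
  "commands": [
    [[0, 0, 0, 1.5, 0, 0, 0], [0, 0, 0, 1.5, 0, 0, 0]]
  ]
}}

```text
time: 11.48
tool_pos: [568.2, -101.6, 88.2]
tcp_rot: [180.0, -0.0, 16.8]
ft_force: [-0.1, -0.2, 1.6]
finger_gap: -0.1
```

Request:
{"op": "carry_out", "data": {
  "commands": [
    [[0, 0, 0, 1, 0, 0, 0], [0, 0, 0, 1, 0, 0, 0]]
  ]
}}

```text
time: 11.72
tool_pos: [568.3, -101.6, 87.3]
tcp_rot: [180.0, -0.0, 16.8]
ft_force: [1.1, 0.0, 0.9]
finger_gap: 0.2
```

```bash
python3 - <<'E'
from h import *
a=viewer.snapshot("scene")[165:245,180:320,::-1];b=viewer.snapshot("wrist")[:,:,::-1]
cv2.imwrite("pics/d.png",np.hstack([cv2.resize(a,(400,230),interpolation=2),cv2.resize(b,(307,230))]))
E
```

```text
(no output)
```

View pics/d.png

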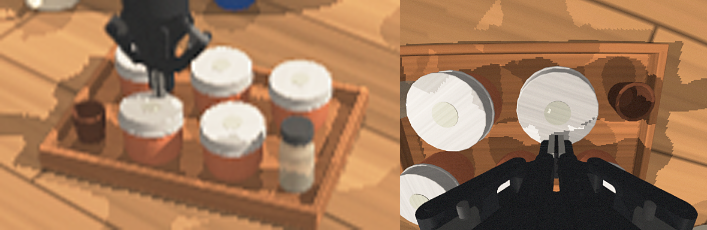

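Place 5 gave about 4 mm at only 0.7–1.6 N, so it rocks and is the loose lid. The picture shows the fingertips on its near rim at about (155,90) in the scene crop. I'll lift off, move over its centre and press there.

Request:
{"op": "carry_out", "data": {
  "commands": [
    [[0, 0, 0, -10, 0, 0, 0], [0, 30.5, 0, -10, 0, 0, 0], [0, 30.5, 0, -7, 0, 0, 0], [0, 30.5, 0, -7, 0, 0, 0]]
  ]
}}

```text
time: 12.32
tool_pos: [596.6, -92.6, 93.7]
tcp_rot: [-180.0, 0.1, 16.9]
ft_force: [-0.3, 0.6, -0.0]
finger_gap: -0.1
```

Request:
{"op": "carry_out", "data": {
  "commands": [
    [[0, 0, 0, 2, 0, 0, 0], [0, 0, 0, 2, 0, 0, 0]]
  ]
}}

```text
time: 12.58
tool_pos: [596.8, -92.9, 92.1]
tcp_rot: [-180.0, 0.0, 16.8]
ft_force: [0.1, -0.1, 1.1]
finger_gap: -0.1
```

Request:
{"op": "carry_out", "data": {
  "commands": [
    [[0, 0, 0, 2, 0, 0, 0], [0, 0, 0, 2, 0, 0, 0]]
  ]
}}

```text
time: 12.82
tool_pos: [597.2, -92.8, 90.4]
tcp_rot: [180.0, 0.0, 16.8]
ft_force: [-2.8, 0.2, 4.4]
finger_gap: 0.1
```

Request:
{"op": "carry_out", "data": {
  "commands": [
    [[0, 0, 0, 1.5, 0, 0, 0], [0, 0, 0, 1.5, 0, 0, 0]]
  ]
}}

```text
time: 13.08
tool_pos: [597.3, -92.8, 89.0]
tcp_rot: [180.0, 0.0, 16.8]
ft_force: [-3.7, -0.9, 5.8]
finger_gap: -0.0
```

Request:
{"op": "carry_out", "data": {
  "commands": [
    [[0, 0, 0, 1.5, 0, 0, 0], [0, 0, 0, 1.5, 0, 0, 0]]
  ]
}}

```text
time: 13.32
tool_pos: [597.3, -92.8, 87.5]
tcp_rot: [180.0, 0.0, 16.8]
ft_force: [-4.0, -0.3, 5.0]
finger_gap: 0.2
```

Request:
{"op": "carry_out", "data": {
  "commands": [
    [[0, 0, 0, 1.5, 0, 0, 0], [0, 0, 0, 1.5, 0, 0, 0]]
  ]
}}

```text
time: 13.58
tool_pos: [597.3, -92.9, 86.1]
tcp_rot: [180.0, 0.0, 16.8]
ft_force: [-3.1, -0.1, 6.8]
finger_gap: -0.2
```

Request:
{"op": "carry_out", "data": {
  "commands": [
    [[0, 0, 0, 1.5, 0, 0, 0], [0, 0, 0, 1.5, 0, 0, 0]]
  ]
}}

```text
time: 13.82
tool_pos: [597.3, -92.9, 84.6]
tcp_rot: [180.0, 0.0, 16.8]
ft_force: [-3.1, -0.5, 5.6]
finger_gap: -0.2
```

Request:
{"op": "carry_out", "data": {
  "commands": [
    [[0, 0, 0, 1.5, 0, 0, 0], [0, 0, 0, 1.5, 0, 0, 0]]
  ]
}}

```text
time: 14.08
tool_pos: [597.4, -92.9, 83.3]
tcp_rot: [180.0, 0.0, 16.8]
ft_force: [-4.9, -0.6, 9.8]
finger_gap: 0.1
```

Request:
{"op": "carry_out", "data": {
  "commands": [
    [[0, 0, 0, 1, 0, 0, 0], [0, 0, 0, 1, 0, 0, 0]]
  ]
}}

```text
time: 14.32
tool_pos: [597.4, -92.9, 82.6]
tcp_rot: [180.0, 0.0, 16.8]
ft_force: [-6.1, -0.4, 10.5]
finger_gap: -0.0
```

Force rose above the 7 N sliding level to 10.5 N, so the lid has bottomed. I'll push slightly more, then recheck the rim for rocking.

Request:
{"op": "carry_out", "data": {
  "commands": [
    [[0, 0, 0, 1, 0, 0, 0], [0, 0, 0, 1, 0, 0, 0], [0, 0, 0, 1, 0, 0, 0]]
  ]
}}

```text
time: 14.7
tool_pos: [597.4, -92.9, 81.9]
tcp_rot: [180.0, -0.0, 16.8]
ft_force: [-5.8, 0.8, 11.2]
finger_gap: 0.0
```

Request:
{"op": "carry_out", "data": {
  "commands": [
    [[0, 0, 0, -12, 0, 0, 0], [0, -30.5, 0, -12, 0, 0, 0], [0, -30.5, 0, -7, 0, 0, 0], [0, -30.5, 0, -7, 0, 0, 0]]
  ]
}}

```text
time: 15.2
tool_pos: [568.1, -101.3, 87.2]
tcp_rot: [-180.0, 0.0, 16.8]
ft_force: [-0.4, 0.0, 0.1]
finger_gap: -0.1
```

Request:
{"op": "carry_out", "data": {
  "commands": [
    [[0, 0, 0, 1.5, 0, 0, 0], [0, 0, 0, 1.5, 0, 0, 0]]
  ]
}}

```text
time: 15.45
tool_pos: [568.7, -101.4, 86.3]
tcp_rot: [180.0, -0.0, 16.9]
ft_force: [0.5, 0.4, 1.6]
finger_gap: -0.4
```

Request:
{"op": "carry_out", "data": {
  "commands": [
    [[0, 0, 0, 1.5, 0, 0, 0], [0, 0, 0, 1.5, 0, 0, 0]]
  ]
}}

```text
time: 15.7
tool_pos: [568.7, -101.5, 85.1]
tcp_rot: [180.0, -0.1, 16.9]
ft_force: [0.5, 1.4, 3.1]
finger_gap: 0.3
```

Request:
{"op": "carry_out", "data": {
  "commands": [
    [[0, 0, 0, 1.5, 0, 0, 0], [0, 0, 0, 1.5, 0, 0, 0]]
  ]
}}

```text
time: 15.95
tool_pos: [568.7, -101.5, 83.8]
tcp_rot: [180.0, -0.1, 16.9]
ft_force: [0.4, 1.6, 7.0]
finger_gap: 0.1
```

The rim is now stiff (about 2.5 N/mm), and the top sits about 5 mm lower than before. I'll return to the centre and hold.

Request:
{"op": "carry_out", "data": {
  "commands": [
    [[0, 0, 0, -9, 0, 0, 0], [0, 30, 0, -9, 0, 0, 0], [0, 30, 0, -6, 0, 0, 0], [0, 30, 0, -6, 0, 0, 0], [0, 30, 0, -6, 0, 0, 0]]
  ]
}}

```text
time: 16.58
tool_pos: [595.9, -93.0, 88.7]
tcp_rot: [-180.0, 0.1, 16.8]
ft_force: [0.1, 0.3, -0.1]
finger_gap: -0.1
```

Request:
{"op": "carry_out", "data": {
  "commands": [
    [[0, 0, 0, 2.5, 0, 0, 0], [0, 0, 0, 4, 0, 0, 0], [0, 0, 0, 5, 0, 0, 0], [0, 0, 0, 5, 0, 0, 0]]
  ]
}}

```text
time: 17.08
tool_pos: [596.7, -93.0, 84.5]
tcp_rot: [180.0, 0.0, 16.8]
ft_force: [-3.6, -1.2, 5.5]
finger_gap: 0.0
```

Request:
{"op": "carry_out", "data": {
  "commands": [
    [[0, 0, 0, 2, 0, 0, 0], [0, 0, 0, 2, 0, 0, 0], [0, 0, 0, 2, 0, 0, 0]]
  ]
}}

```text
time: 17.45
tool_pos: [596.8, -93.1, 83.1]
tcp_rot: [180.0, 0.0, 16.8]
ft_force: [-6.1, -0.9, 8.5]
finger_gap: 0.1
```

Request:
{"op": "carry_out", "data": {
  "commands": [
    [[0, -0.7, 0, 1.2, 0, 0, 0], [0, -0.7, 0, 1.2, 0, 0, 0], [0, -0.7, 0, 1.2, 0, 0, 0], [0, -0.7, 0, 1.2, 0, 0, 0]]
  ]
}}

```text
time: 17.95
tool_pos: [596.8, -93.1, 82.4]
tcp_rot: [180.0, -0.1, 16.9]
ft_force: [-3.9, 0.9, 10.4]
finger_gap: 0.0
```

```bash
python3 - <<'E'
from h import *
b=viewer.snapshot("top")[:,:,::-1];a=viewer.snapshot("scene")[:,:,::-1]
for _ in range(4): viewer.snapshot("wrist"); print(r.sense()["ft_force"].round(1))
cv2.imwrite("pics/e.png",np.hstack([cv2.resize(b,(390,292)),cv2.resize(a,(390,292))]))
E
```

```text
[-3.3  0.6  9.9]
[-4.6  0.9 10.5]
[-4.2  0.4 10.3]
[-4.4  0.5 10.3]
```

View pics/e.png

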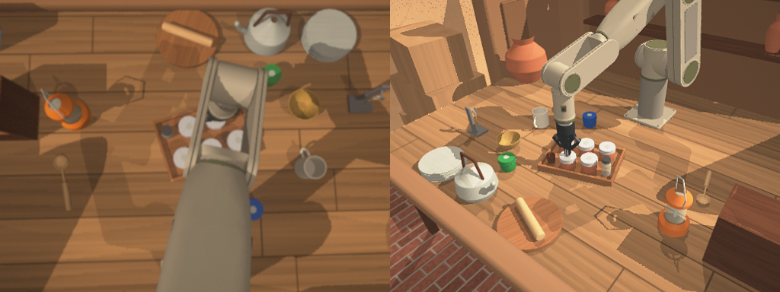

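The push holds steady at about 10.3 N. In the picture the fingertips stand on lid 5, at about (568,155), and the other objects look unmoved. Handing in.

```bash
python3 -c "
from bench import r
print(r.sense()['ft_force'].round(1),r.hand_in())"
```

```text
the job is handed in; nothing more can be done
[-4.4  0.5 10.3] None
```

The loose lid was at place 5 (far row, right). It is now pushed home, and I handed in at about 18 s of the 54 s while still pressing it down.

- **Finding it:** I pressed the near rim of all five lids, about 30 mm off centre with the closed fingertips. Places 1 to 4 gave about 2 to 2.5 N/mm from first contact, which matches lids that are home. Place 5 gave about 4 mm at only 0.7–1.6 N, so it rocked.
- **Seating it:** Pressed on its centre, it slid down at about 6–7 N, then stiffened past 10 N. Rechecking the same rim showed no rocking: about 2.5 N/mm, with the top about 5 mm lower than before.
- **Last check:** I held the centre with a steady push of about 10.3 N. The last pictures show the jar, cups, bowl, spoon and lantern apparently where they stood.
- **Imperfection:** A sideways friction force of about 4 N stayed at the fingertips. Shifting the tool brought it down from 6 N, but did not remove it.

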